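Pack out a lever press and hold it shut

TASK

Pack out the spring-return lever press so that it clamps the round copper box: lay aluminium packing plates flat and neatly centred on top of the box, one upon another, just as many (one or two) as it takes for the lever, pulled down, to bear on the plates before it reaches its stop. If it goes all the way to its stop, let it rise and add a plate; do not use a plate more than needed. Finish holding the lever down firmly with the plates clamped, without letting go and without touching any plate, with the spare plates left off the press and the hammer, brush, jar and tub undisturbed.

Things in the scene. Friction and masses are not known exactly. Their poses are not given: they have to be found in the camera images.
- press: fixed lever press: wooden base 150 x 250 x 18 mm with two steel posts (to 112 mm high) that carry the lever's hinge. Origin: on the bench surface under the pressing axis. Its z is up; its +y points to the hinge, its -y to where the handle comes down; the hinge axis runs along its x, 150 mm from the pressing axis on the +y side, 95 mm above the bench
- work_top (a point): centre of the flat top of the round copper box (80 mm diameter, fixed on the press's screw table, on the pressing axis). The table is set to a different height each time: this top is 60 to 73 mm above the bench
- lever (a joint): lever angle, rad: 0 = level, on its stop; 1.25 = open, nearly upright (start). A damped spring drives it open (3 to 4 N at the handle near level); let go, it rises in about a second, clear of the space over the box. Thick enough plates stop it above 0: 8 mm under the foot is 0.053 rad. A stack under about 0.5 mm higher than the gap hardly bears: then add one more
- handle (a point): middle of the lever's handle, a black round bar 16 mm thick and 80 mm long, parallel to the hinge axis and 230 mm from it, held between two steel arms 80 mm apart. Nothing is within 60 mm of its middle but those arms. At lever angle 0 it is 95 mm above the bench (80 mm to the -y side of the pressing axis), at 1.25 it is 313 mm above the bench
- foot_tip (a point): lowest point of the rounded rubber foot (ball radius 10 mm) under the lever's crossbeam, 150 mm from the hinge. At lever angle 0 this point is on the pressing axis, 75 mm above the bench, so the gap to fill over the copper box is 75 mm less the height of its top
- hammer: loose hammer lying on the bench, bystander
- brush: loose brush lying on the bench, bystander
- jar: loose jar 60 mm across, 80 mm tall, bystander
- tub: loose clear tub 130 x 100 x 55 mm, bystander
- plate0: loose flat aluminium packing plate, 34 (its x) x 60 (its y) x 8 mm, 45 g; origin: centre of its underside. All four plates are alike; they lie apart on a 3 mm thick green cutting mat
- plate1: loose flat aluminium packing plate, 34 (its x) x 60 (its y) x 8 mm, 45 g; origin: centre of its underside. All four plates are alike; they lie apart on a 3 mm thick green cutting mat
- plate2: loose flat aluminium packing plate, 34 (its x) x 60 (its y) x 8 mm, 45 g; origin: centre of its underside. All four plates are alike; they lie apart on a 3 mm thick green cutting mat
- plate3: loose flat aluminium packing plate, 34 (its x) x 60 (its y) x 8 mm, 45 g; origin: centre of its underside. All four plates are alike; they lie apart on a 3 mm thick green cutting mat
Not all that is in view belongs to the job. Leave any black or blue look-alike of the plate1 alone.

How it is judged:
On the way, in this order (a step that is already met when the one before it is completed fails the run):
1. a plate lies flat and centred on the copper box, let go ((((horizontal distance between plate0 and work_top below 0.012 m and angle between plate0's own z axis and vertical below 0.12 rad and z of plate0 in the frame of work_top above -0.004 m) and contact force between the fingers and plate0 below 0.1 N and linear speed of plate0 below 0.02 m/s) or ((horizontal distance between plate1 and work_top below 0.012 m and angle between plate1's own z axis and vertical below 0.12 rad and z of plate1 in the frame of work_top above -0.004 m) and contact force between the fingers and plate1 below 0.1 N and linear speed of plate1 below 0.02 m/s) or ((horizontal distance between plate2 and work_top below 0.012 m and angle between plate2's own z axis and vertical below 0.12 rad and z of plate2 in the frame of work_top above -0.004 m) and contact force between the fingers and plate2 below 0.1 N and linear speed of plate2 below 0.02 m/s) or ((horizontal distance between plate3 and work_top below 0.012 m and angle between plate3's own z axis and vertical below 0.12 rad and z of plate3 in the frame of work_top above -0.004 m) and contact force between the fingers and plate3 below 0.1 N and linear speed of plate3 below 0.02 m/s))), for 0.2 s.
2. the lever is pulled down and its foot bears on the plates (value of joint lever below 0.063 rad and (contact force between lever and plate0 above 4 N or contact force between lever and plate1 above 4 N or contact force between lever and plate2 above 4 N or contact force between lever and plate3 above 4 N)), for 0.2 s.
At the end, for the whole second after the job is handed in: Robot pushes the lever (over 1.5 N), held below 0.063 rad (at most about one plate above its stop), foot pressing the plates with over 4 N; each plate is flat on the stack within 12 mm of the box centre or over 100 mm away from it; the robot touches no plate (all of step 2 and contact force between any of the fingers, the arm and lever above 1.5 N and ((horizontal distance between plate0 and work_top below 0.012 m and angle between plate0's own z axis and vertical below 0.12 rad and z of plate0 in the frame of work_top above -0.004 m) or horizontal distance between plate0 and work_top above 0.1 m) and ((horizontal distance between plate1 and work_top below 0.012 m and angle between plate1's own z axis and vertical below 0.12 rad and z of plate1 in the frame of work_top above -0.004 m) or horizontal distance between plate1 and work_top above 0.1 m) and ((horizontal distance between plate2 and work_top below 0.012 m and angle between plate2's own z axis and vertical below 0.12 rad and z of plate2 in the frame of work_top above -0.004 m) or horizontal distance between plate2 and work_top above 0.1 m) and ((horizontal distance between plate3 and work_top below 0.012 m and angle between plate3's own z axis and vertical below 0.12 rad and z of plate3 in the frame of work_top above -0.004 m) or horizontal distance between plate3 and work_top above 0.1 m) and contact force between each of the fingers, the arm and plate0 below 0.2 N and contact force between each of the fingers, the arm and plate1 below 0.2 N and contact force between each of the fingers, the arm and plate2 below 0.2 N and contact force between each of the fingers, the arm and plate3 below 0.2 N and velocity of joint lever below 0.05 rad/s); the arm keeps its last pose, push and grip.
It fails at once if the hammer is disturbed (moved more than 30 mm) (distance of hammer from where it was at the start of the episode above 0.03 m).
It fails at once if the brush is disturbed (moved more than 30 mm) (distance of brush from where it was at the start of the episode above 0.03 m).
It fails at once if the jar is disturbed (moved more than 30 mm) (distance of jar from where it was at the start of the episode above 0.03 m).
It fails at once if the clear tub is disturbed (moved more than 30 mm) (distance of tub from where it was at the start of the episode above 0.03 m).
It also fails if it takes over 67 s, if anything falls off the work surface, if the arm or the gripper's body presses on something with over 40 N, if the wrist force passes 120 N, or if a joint passes its speed limit or range.

ROBOT

A 7-joint arm with a two-finger parallel gripper is mounted at the origin on the work surface. World frame = base frame: x ahead of the robot, y to its left, z up, the work surface at z = 0. Lengths are in m, angles in rad, forces in N, time in s.
With the tool pointing down it reaches from about 0.4 to 0.75 m from the base axis. Payload 19.5 kg.
Tool frame: the origin (TCP) lies on the centre line of the jaws, within the pads' length; the fingertips stand 19 mm ahead of it and the grasp point (between the pads) is the TCP (arm.tip_extent is the distance from the TCP to the fingertips, in m); z points along the fingers, y is the line along which they close (so a half turn about z gives the same grasp; the last joint's range is limited). The gripper opens to 85 mm and grips with 20 to 120 N. Pads are 22 mm wide; open, the fingers measure 114 mm over their backs; the gripper's body (76 mm by 85 mm) begins 54 mm behind the grasp point. The pads swing forward as they close: fully open they stand 13 mm farther back than shut.
Start: joints at [1.3, 0.707, -0.028, 1.485, 0.022, 0.951, -0.075], TCP at [0.13, -0.56, 0.25] pointing down, gripper open.
Joint ranges: [-2.71, 2.71], [-0.32, 2.16], [-1.57, 1.52], [0, 2.45], [-1.46, 4.6], [0, 2.02], [-2.83, 2.83]. Speed limits (rad/s): [1.89, 1.89, 2.57, 2.57, 3.01, 3.01, 3.01].

INTERFACE

Orientations are given as a 3x3 rotation matrix whose columns are the frame's x, y, z axes.
In Python, from workcell import sensors, snapshot, camera_params, arm gives the robot as it stands.
- The arm moves only by the shell command python3 -m crank 'ROWS' [OPENING] [FORCE]. ROWS is JSON, one flat list of numbers, 4 for each row, row after row: the shift along the tool's x, y, z in m, then the turn about the tool's z in degrees. In form: [x, y, z, spin, x, y, z, spin, ...]. A call has 1 to 5 rows; each row is the pose to reach, as a shift and turn from the pose commanded when the call began, along the tool's axes at that moment; what a row does not reach only later rows make up. A row lasts 1/12 s, in which the tool goes at most 41.7 mm and 7.16 degrees, less where a joint would pass 70% of its speed; a pose out of reach is approached as far as the arm can. A call with a gripper value outside its range is refused whole. OPENING is the closure, from -1 (fully open) to 1 (shut), set as the call begins (- or left out, the last holds). The fingers move at their own pace and stop on an object; FORCE is the grip in N (left out, the last holds). Time passes only in rows, so rows that repeat a pose let the fingers close. It gives the time, the measured TCP pose, the force, the opening and the grip force at its end, in the units of the state.
- sensors.get_state(): the state, without advancing time (a new reading comes with each control period).
- snapshot(name): name is "side" or "top"; returns the picture (384x512x3 uint8, red, green, blue); there is no depth.
- camera_params(name): a dict with "K" (3x3 intrinsics, pixels), "dist" ([k1, k2, p1, p2, k3] as OpenCV has them; the pictures are not rectified), "T" (4x4, takes a point from camera to world coordinates). Camera axes: x right, y down, z forward; pixel columns grow to the right and rows downward; lengths in m; the calibration is good to about 2 mm. A picture is of the moment at which its call begins. camera_params takes no time and is no camera call.
- arm.job_done(): hands the job in; it is judged then, once.
The state is a dict: "clock": time; "q": joint angles; "qvel": joint speeds; "joint_torque": joint torques, N m; "tcp_pos": TCP position; "tcp_rot": TCP orientation; "force": force on the tool from outside, world axes, zero at the start; "ft_torque": the same for the moment, N m; "finger_gap": finger opening in m; "gripper_force": force on a finger pad.
Only numpy, scipy, OpenCV 4.12 (cv2) and the standard library are available. Lean on these libraries where they do the work, as an engineer would, in place of code of your own. Each camera call takes 0.05 s, during which the arm holds its last target. There are 200 camera calls.

## Working session

There is one attempt and no reset: what is moved stays moved. The work goes in short steps, Python scripts to look and compute and a shell command to move; the robot and the scene stay as the last step left them, time stands still between calls to the robot, and variables do not carry over. Pictures are saved under pics/ and viewed, at most 10 in all, crops included, and the job is handed in when it is done.

```bash
mkdir -p pics; python3 - <<'E'
from workcell import *
import cv2
for n in("top","side"):
    cv2.imwrite(f"pics/{n}0.png",cv2.resize(snapshot(n)[:,:,::-1],(800,600),interpolation=cv2.INTER_CUBIC))
    p=camera_params(n);print(n,p)
s=sensors.get_state();print(s)
E
```

```text
top {'K': array([[399.80235245,   0.        , 260.71295713],
       [  0.        , 399.80235245, 191.46490553],
       [  0.        ,   0.        ,   1.        ]]), 'dist': array([-0.03826912,  0.        ,  0.        ,  0.        ,  0.        ]), 'T': array([[-0.02576533, -0.99280452,  0.11694156,  0.45674138],
       [-0.9995227 ,  0.02757926,  0.01391963, -0.00913697],
       [-0.01704463, -0.1165271 , -0.99304125,  1.15197282],
       [ 0.        ,  0.        ,  0.        ,  1.        ]])}
side {'K': array([[425.46877543,   0.        , 260.58808186],
       [  0.        , 425.46877543, 190.22698918],
       [  0.        ,   0.        ,   1.        ]]), 'dist': array([-0.03318286,  0.        ,  0.        ,  0.        ,  0.        ]), 'T': array([[-0.97540594, -0.09570261,  0.19855543,  0.36634132],
       [-0.21980925,  0.4891445 , -0.84405068,  0.9566353 ],
       [-0.01634444, -0.86693637, -0.49815077,  0.65772178],
       [ 0.        ,  0.        ,  0.        ,  1.        ]])}
{'clock': 0.1, 'q': array([ 1.30025927,  0.70700023, -0.02761749,  1.48495874,  0.02200868,
        0.95088286, -0.07547748]), 'qvel': array([-0.00037129, -0.00329549, -0.00082667, -0.00017027, -0.00058074,
        0.00105288, -0.00089686]), 'joint_torque': array([ 1.54870831e-03, -8.84292483e+01,  1.23645354e+00, -2.36451763e+01,
        1.70411810e-02,  5.06478988e-03,  5.25811288e-05]), 'tcp_pos': array([ 0.13038647, -0.55980105,  0.24989595]), 'tcp_rot': array([[ 9.73924656e-01,  2.26871556e-01, -2.48213790e-04],
       [ 2.26871689e-01, -9.73924228e-01,  9.13321271e-04],
       [-3.45348055e-05, -9.45818786e-04, -9.99999552e-01]]), 'force': array([ 0.04872506,  0.7979949 , -0.33316441]), 'ft_torque': array([-0.01280284, -0.03304157,  0.0287022 ]), 'gripper_force': 0.0, 'finger_gap': 0.08532411777787689}
```

View pics/top0.png

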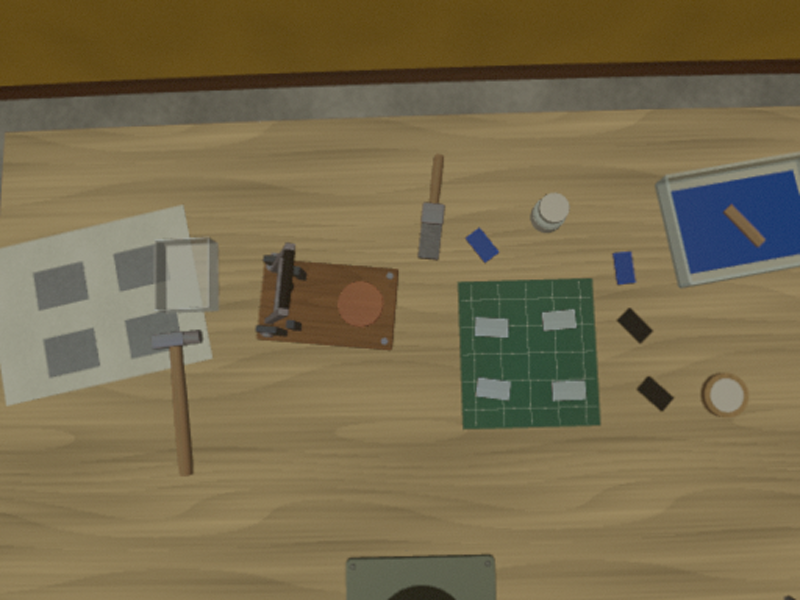

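View pics/side0.png

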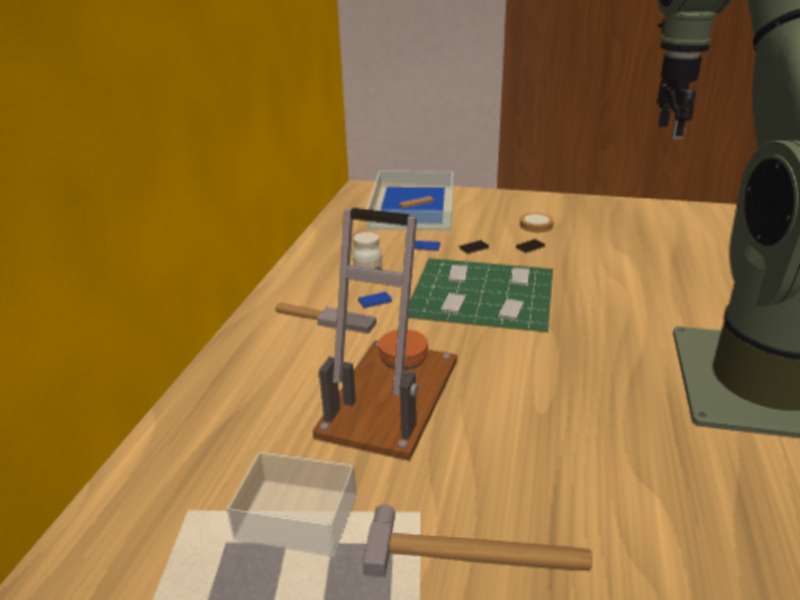

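The four silver plates lie on the green mat in the top view (800x600), at (491,328), (559,320), (493,389) and (568,390). They fit the description: bare aluminium, on the mat. The blue ones at (482,245) and (624,268) and the black ones at (635,325) and (655,393) are look-alikes off the mat. The copper box is at (360,303) and the hinge is on its left, so the press +y points roughly along world +y.

```bash
cat > h.py <<'E'
import numpy as np,cv2
from workcell import *
P={n:camera_params(n) for n in("top","side")}
def ray(n,px):
    p=P[n];u=cv2.undistortPoints(np.array(px,float).reshape(-1,1,2),p["K"],p["dist"]).reshape(-1,2)
    d=np.c_[u,np.ones(len(u))]@p["T"][:3,:3].T
    return p["T"][:3,3],d
def onz(n,px,z):
    o,d=ray(n,px);return o+d*((z-o[2])/d[:,2])[:,None]
def proj(n,X):
    p=P[n];T=np.linalg.inv(p["T"]);return cv2.projectPoints(np.array(X,float).reshape(-1,1,3),cv2.Rodrigues(T[:3,:3])[0],T[:3,3],p["K"],p["dist"])[0].reshape(-1,2)
def tri(a,b):
    o1,d1=ray("top",[a]);o2,d2=ray("side",[b]);d1=d1[0];d2=d2[0]
    s=np.linalg.lstsq(np.c_[d1,-d2],o2-o1,rcond=None)[0];A=o1+s[0]*d1;B=o2+s[1]*d2
    return (A+B)/2,np.linalg.norm(A-B)
def blobs(mask,amin):
    cs=cv2.findContours(mask.astype(np.uint8),cv2.RETR_EXTERNAL,cv2.CHAIN_APPROX_NONE)[0]
    return [c for c in cs if cv2.contourArea(c)>amin]
E
python3 - <<'E'
from h import *
t=snapshot("top");s=snapshot("side")
hs=cv2.cvtColor(t,cv2.COLOR_RGB2HSV);f=.64
x0,x1,y0,y1=[int(v*f) for v in(462,596,284,424)]
m=np.zeros(hs.shape[:2],bool);m[y0:y1,x0:x1]=((hs[...,2]>130)&(hs[...,1]<60))[y0:y1,x0:x1]
for c in blobs(m,60):
    w=onz("top",c.reshape(-1,2),.011)[:,:2].astype(np.float32)*1000
    M=cv2.moments(c);ctr=onz("top",[[M['m10']/M['m00'],M['m01']/M['m00']]],.011)[0]*1000
    r=cv2.minAreaRect(w);b=cv2.boxPoints(r);e=[b[1]-b[0],b[2]-b[1]];L=max(e,key=np.linalg.norm)
    print("plate",ctr.round(1),np.round(r[1],1),"long ang",round(np.degrees(np.arctan2(L[1],L[0]))%180,1))
E_={}
for n,im,box in(("top",t,(330,390,275,330)),("side",s,(372,434,325,372))):
    x0,x1,y0,y1=[int(v*f) for v in box];h=cv2.cvtColor(im,cv2.COLOR_RGB2HSV)
    crop=im[y0:y1,x0:x1]
    cv2.imwrite(f"pics/c_{n}.png",cv2.resize(crop[:,:,::-1],None,fx=10,fy=10,interpolation=cv2.INTER_NEAREST))
    print(n,x0,y0,crop.shape)
a=cv2.imread("pics/c_top.png");b=cv2.imread("pics/c_side.png")
c=t[int(260*f):int(440*f),int(450*f):int(690*f)][:,:,::-1]
c=cv2.resize(c,(400,300));H=max(a.shape[0],b.shape[0])
o=np.zeros((H+180,800,3),np.uint8);o[:a.shape[0],:min(390,a.shape[1])]=a[:,:390];o[:b.shape[0],400:400+b.shape[1]]=b[:,:400]
c=cv2.resize(c,(240,180));o[H:H+180,:240]=c
cv2.imwrite("pics/crop1.png",o);print(o.shape)
E
```

```text
plate [ 418.6 -279.6   11. ] [57.  30.8] long ang 88.4
plate [ 424.6 -142.8   11. ] [57.6 31.7] long ang 80.9
plate [ 535.9 -144.9   11. ] [57.6 31.9] long ang 85.2
plate [ 546.2 -268.7   11. ] [31.6 58. ] long ang 94.1
top 211 176 (35, 38, 3)
side 238 208 (30, 39, 3)
(530, 800, 3)
```

View pics/crop1.png

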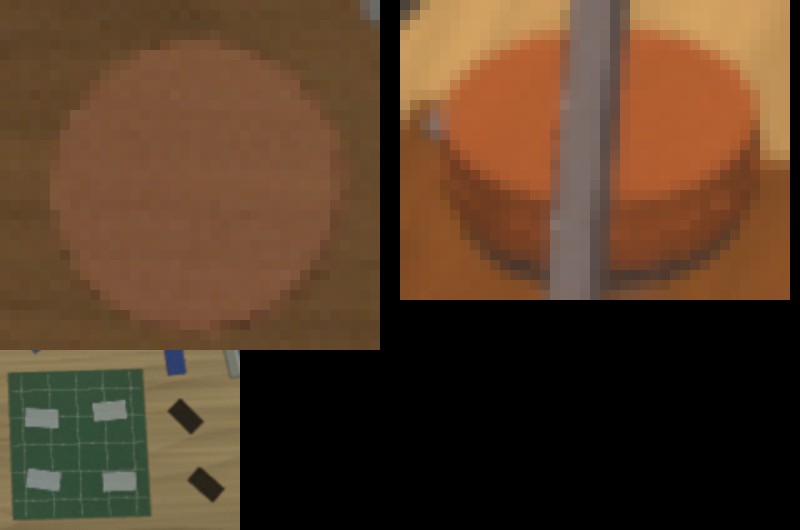

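The top crop shows the disc spanning columns 5–34 and rows 4–33 (plus 211,176). The side crop shows the top face spanning columns 4–36 and rows 3–20 (plus 238,208). The inset shows the four silver plates on the mat, with the black and blue ones off it.

```bash
python3 - <<'E'
from h import *
from scipy.optimize import least_squares
th=np.linspace(0,2*np.pi,181)
obs=np.array([5+211,34.2+211,3.9+176,33.2+176,4.3+238,36+238,2.8+208,20+208])-.5
def g(p):
    X=np.c_[p[0]+.04*np.cos(th),p[1]+.04*np.sin(th),0*th+p[2]];r=[]
    for n in("top","side"):
        q=proj(n,X);r+=[q[:,0].min(),q[:,0].max(),q[:,1].min(),q[:,1].max()]
    return np.array(r)-obs
r=least_squares(g,[.5,.1,.066]);print("box top",r.x*1000,r.fun.round(1))
f=.64
c=onz("top",np.array([[398,268],[392,349],[257,339],[264,261]])*f,.018)*1000;print(c.round(0))
for a,b in((0,1),(3,2),(0,3),(1,2)):
    d=c[b]-c[a];print(np.linalg.norm(d).round(),np.degrees(np.arctan2(d[1],d[0])).round(1))
print("handle",*[x*1000 if i==0 else x for i,x in enumerate(tri(np.array([288,280])*f,np.array([381.5,216])*f))])
s=sensors.get_state();R=s["tcp_rot"];p=s["tcp_pos"]
for X in([.424,-.143,.10],[.536,-.145,.10]):print("tool delta",(R.T@(np.array(X)-p)).round(3))
print(np.degrees(np.arctan2(R[1,1],R[0,1])))
E
```

```text
box top [579.68514031  90.22939748  63.09064983] [ 0.1 -0.   0.4  0.1 -0.3 -0.2 -0.3  0.2]
[[648.  22.  18.]
 [500.  37.  18.]
 [525. 283.  18.]
 [669. 270.  18.]]
149.0 174.4
145.0 175.0
249.0 85.3
247.0 84.3
handle [586.09591877 164.88098319 311.54747084] 0.0009962939900474057
tool delta [ 0.381 -0.339  0.15 ]
tool delta [ 0.489 -0.312  0.15 ]
-76.89184203584614
```

```bash
cat > d.py <<'E'
import sys
from h import *
# target x y z (mm) and world angle of tool y axis (deg): prints the tool shift from here, and spin
def d():
    s=sensors.get_state();R=s["tcp_rot"];p=s["tcp_pos"];a=list(map(float,sys.argv[1:5]))
    yaw=np.degrees(np.arctan2(R[1,1],R[0,1]));sp=-((a[3]-yaw+90)%180-90)
    print("t",round(s["clock"],2),"pos",(p*1000).round(1),"yaw",yaw.round(1),"tilt",R[2,2].round(4),"F",s["force"].round(1),"gap",round(s["finger_gap"]*1000,1),
     "| shift mm",(R.T@(np.array(a[:3])-p*1000)).round(1),"spin",round(sp,1))
d()
E
python3 -c "from workcell import arm;print(arm.tip_extent)"
python3 -m crank '[0.03,-0.0266,0,-7, 0.06,-0.053,0,-14, 0.09,-0.08,0,-21, 0.12,-0.107,0,-28, 0.15,-0.133,0,-35]' -1 40
python3 d.py 424.6 -142.8 100 -9.1
```

```text
0.019
clock: 0.62
tcp_pos: [0.2469, -0.3946, 0.2504]
tcp_rot: [[0.663, 0.748, 0.0], [0.748, -0.663, -0.0], [0.0, 0.0, -1.0]]
force: [1.7, -0.4, -0.5]
finger_gap: 0.0857
gripper_force: 0.0
t 0.62 pos [ 246.9 -394.6  250.4] yaw -41.5 tilt -1.0 F [ 1.7 -0.4 -0.5] gap 85.7 | shift mm [306.3 -34.1 150.4] spin -32.4
```

```bash
python3 -m crank '[0.039,-0.004,0.01,-6.5, 0.078,-0.008,0.02,-13, 0.117,-0.012,0.03,-19.5, 0.155,-0.016,0.04,-26, 0.194,-0.02,0.05,-32.4]' >/dev/null
python3 d.py 424.6 -142.8 50 -9.1
```

```text
t 1.03 pos [ 361.7 -237.1  200. ] yaw -9.2 tilt -1.0 F [ 1.9 -1.1 -0.4] gap 85.5 | shift mm [103.1  47.  150. ] spin -0.1
```

```bash
python3 -m crank '[0.035,0.016,0.02,0, 0.07,0.032,0.045,0, 0.095,0.044,0.08,0, 0.103,0.047,0.118,0, 0.103,0.047,0.148,0]' >/dev/null
python3 d.py 424.6 -142.8 27 -9.1
```

```text
t 1.45 pos [ 425.8 -142.1   50.6] yaw -9.3 tilt -1.0 F [1.1 0.1 0.2] gap 85.6 | shift mm [-0.9 -1.1 23.6] spin -0.2
```

```bash
python3 - <<'E'
from h import *
a=snapshot("top")[140:310,250:460];b=snapshot("side")[150:235,240:360]
o=np.zeros((600,800,3),np.uint8);o[:340,:420]=cv2.resize(a,(420,340));o[:,420:]=0
o[340:595,:360]=cv2.resize(b,(360,255))
cv2.imwrite("pics/pre.png",o[:,:430,::-1])
E
```

```text
(no output)
```

View pics/pre.png

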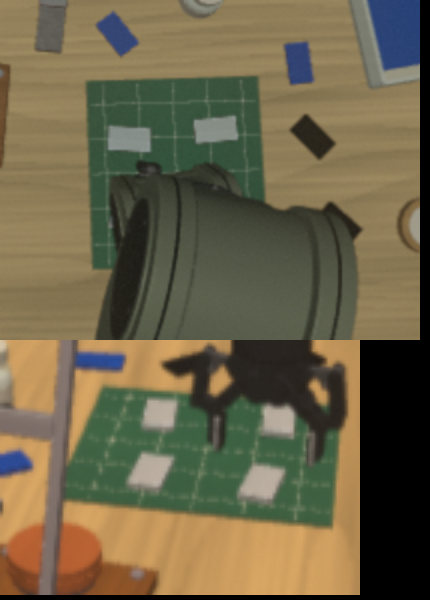

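The gripper straddles the plate nearest us on the robot side: in the side crop its fingers are at (218,440) and (315,450), above the plate at (262,482). I'll go down and close.

```bash
python3 -m crank '[-0.001,-0.001,0.012,0, -0.001,-0.001,0.022,0, -0.001,-0.001,0.025,0,-0.001,-0.001,0.025,0]' >/dev/null
python3 d.py 424.6 -142.8 24 -9.1
python3 -m crank '[0,0,0.001,0,0,0,0.001,0,0,0,0.001,0,0,0,0.001,0,0,0,0.001,0]' 1 40 >/dev/null
python3 -m crank '[0,0,0,0,0,0,0,0,0,0,0,0]' |tail -3
python3 d.py 424.6 -142.8 24 -9.1
```

```text
t 1.88 pos [ 423.3 -146.2   28.5] yaw -9.5 tilt -1.0 F [-1.1 -0.4  0.7] gap 85.4 | shift mm [3.6 0.7 4.5] spin -0.4
force: [-1.1, 0.7, 15.5]
finger_gap: 0.032
gripper_force: 38.4
t 2.55 pos [ 423.3 -145.7   26.9] yaw -9.5 tilt -1.0 F [-1.1  0.7 15.5] gap 32.0 | shift mm [3.1 0.8 2.9] spin -0.4
```

```bash
python3 -m crank '[0,0,-0.01,0,0,0,-0.03,0,0,0,-0.07,0,0,0,-0.11,0,0,0,-0.15,0]' >/dev/null
python3 d.py 579.4 87 110 -4.7
```

```text
t 2.97 pos [ 422.6 -145.4  178.3] yaw -9.5 tilt -1.0 F [ 1.7 -1.5 -0.1] gap 31.5 | shift mm [255.  116.6  68.2] spin -4.8
```

```bash
python3 -m crank '[0.036,0.016,0,-1, 0.072,0.033,0,-2, 0.108,0.049,0,-3, 0.144,0.066,0,-4, 0.18,0.082,0,-4.8]' >/dev/null
python3 d.py 579.4 87 130 -4.7
```

```text
t 3.38 pos [534.4  20.2 176.7] yaw -4.6 tilt -1.0 F [ 0.6 -0.1 -0.2] gap 31.8 | shift mm [70.2 39.4 46.7] spin 0.1
```

```bash
python3 -m crank '[0.03,0.017,0.01,0, 0.055,0.031,0.02,0, 0.07,0.039,0.04,0, 0.07,0.039,0.06,0, 0.07,0.039,0.07,0]' >/dev/null
python3 -m crank '[0,0,0,0,0,0,0,0]' >/dev/null
python3 d.py 579.4 87 95 -4.7
python3 - <<'E'
from h import *
a=snapshot("top")[130:260,140:340];b=snapshot("side")[120:300,190:310]
o=np.zeros((600,800,3),np.uint8);o[:260,:400]=cv2.resize(a,(400,260));o[:540,400:760]=cv2.resize(b,(360,540))
cv2.imwrite("pics/box1.png",o[:,:,::-1])
E
```

```text
t 3.97 pos [578.2  84.3 106.8] yaw -4.7 tilt -1.0 F [ 0.3  0.  -0.3] gap 31.8 | shift mm [ 2.8  1.  11.8] spin -0.0
```

View pics/box1.png

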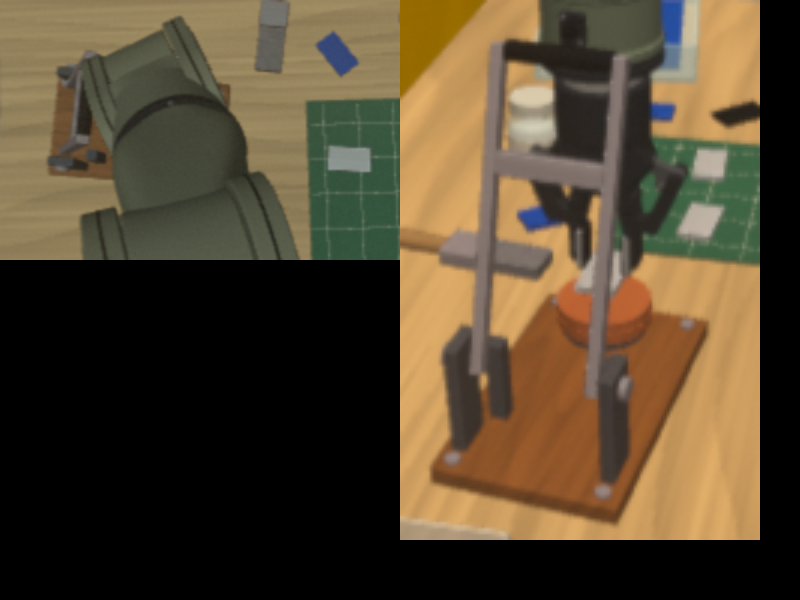

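The plate hangs flat between the fingers above the box (side crop around (603,275)). I'll lower it and watch the force.

```bash
python3 -m crank '[0.003,0.001,0.004,0,0.003,0.001,0.008,0,0.003,0.001,0.012,0,0.003,0.001,0.012,0,0.003,0.001,0.012,0]' >/dev/null;python3 d.py 579.4 87 90 -4.7
for i in 1; do python3 -m crank '[0,0,0.002,0,0,0,0.002,0]'>/dev/null;python3 d.py 579.4 87 90 -4.7
python3 -m crank '[0,0,0.002,0,0,0,0.002,0]'>/dev/null;python3 d.py 579.4 87 90 -4.7
done
```

```text
t 4.48 pos [579.5  87.8  94.1] yaw -4.7 tilt -1.0 F [-0.   0.3  0.1] gap 32.0 | shift mm [-0.8  0.   4.1] spin 0.0
t 4.65 pos [579.5  87.8  92.1] yaw -4.7 tilt -1.0 F [-0.  -0.6 -0.9] gap 32.1 | shift mm [-0.8 -0.1  2.1] spin 0.0
t 4.82 pos [579.5  87.8  90.1] yaw -4.7 tilt -1.0 F [-0.1  0.1 -0.2] gap 31.9 | shift mm [-0.8 -0.   0.1] spin 0.0
```

```bash

python3 -m crank '[0,0,0.001,0,0,0,0.001,0]'>/dev/null;python3 d.py 579.4 87 90 -4.7
python3 -m crank '[0,0,0.001,0,0,0,0.001,0]'>/dev/null;python3 d.py 579.4 87 90 -4.7
python3 -m crank '[0,0,0.001,0,0,0,0.001,0]'>/dev/null;python3 d.py 579.4 87 90 -4.7
```

```text
t 4.98 pos [579.5  87.9  89.2] yaw -4.7 tilt -1.0 F [ 0.1  0.1 -1.3] gap 31.7 | shift mm [-0.9 -0.  -0.8] spin 0.0
t 5.15 pos [579.6  87.9  88.9] yaw -4.7 tilt -1.0 F [-2.8 -1.4  9.8] gap 31.7 | shift mm [-0.9 -0.1 -1.1] spin 0.0
t 5.32 pos [579.7  87.9  88.7] yaw -4.7 tilt -1.0 F [-7.3 -1.3 27.3] gap 31.8 | shift mm [-0.9 -0.2 -1.3] spin 0.0
```

Contact came at TCP z≈89 mm, so the box top is at about 65 mm and the gap is about 10 mm. That agrees with vision and means two plates. I'll release this one.

```bash

python3 -m crank '[0,0,-0.002,0,0,0,-0.002,0,0,0,-0.002,0,0,0,-0.002,0,0,0,-0.002,0]' -1 >/dev/null;python3 d.py 579.4 87 90 -4.7
python3 -m crank '[0,0,-0.015,0,0,0,-0.035,0,0,0,-0.07,0,0,0,-0.1,0,0,0,-0.1,0]' >/dev/null;python3 d.py 535.9 -144.9 185 -4.8
```

```text
t 5.73 pos [579.5  87.9  89.2] yaw -4.7 tilt -1.0 F [-0.  -0.2 -0.4] gap 85.6 | shift mm [-0.9 -0.1 -0.8] spin 0.0
t 6.15 pos [581.3  88.3 194.4] yaw -4.7 tilt -1.0 F [0.1 0.2 0.5] gap 84.9 | shift mm [-236.1  -26.1    8.7] spin 0.1
```

```bash

python3 -m crank '[-0.04,-0.005,0.02,0,-0.08,-0.009,0.02,0,-0.12,-0.014,0.02,0,-0.16,-0.018,0.025,0,-0.198,-0.022,0.03,0]' >/dev/null
python3 d.py 535.9 -144.9 60 -4.8
python3 - <<'E'
from h import *
t=snapshot("top");s=snapshot("side")
a=t[170:220,200:270];b=s[190:250,225:295]
o=np.zeros((600,800,3),np.uint8);o[:286,:400]=cv2.resize(a,(400,286),interpolation=cv2.INTER_CUBIC);o[:343,400:]=cv2.resize(b,(400,343),interpolation=cv2.INTER_CUBIC)
cv2.imwrite("pics/pl1.png",o[:350,:,::-1])
E
```

```text
t 6.57 pos [ 540.8 -109.9  159.2] yaw -4.7 tilt -1.0 F [ 0.6 -0.5  0.2] gap 85.5 | shift mm [-35.3  -2.   99.2] spin 0.1
```

View pics/pl1.png

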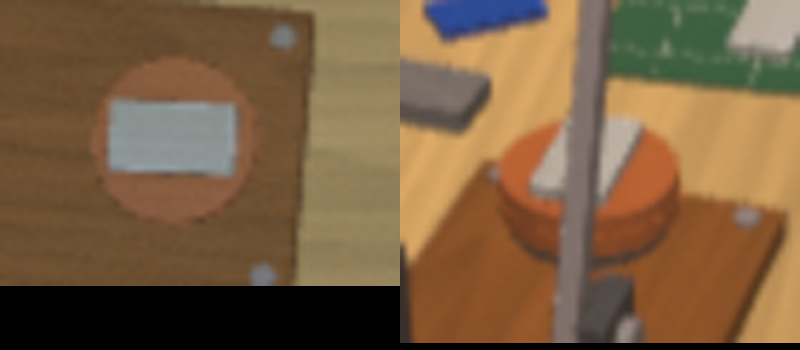

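The plate lies flat and centred: plate (172,138) against disc (175,139) in the crop. Next is the second plate.

```bash

python3 -m crank '[-0.025,-0.002,0.03,0,-0.035,-0.002,0.065,0,-0.035,-0.002,0.1,0,-0.035,-0.002,0.115,0,-0.035,-0.002,0.115,0]' >/dev/null
python3 d.py 535.9 -144.9 28 -4.8
```

```text
t 7.08 pos [ 535.1 -141.8   41.1] yaw -4.7 tilt -1.0 F [-0.5 -0.1  0.3] gap 85.2 | shift mm [-3.   1.1 13.1] spin 0.1
```

```bash

python3 -m crank '[-0.003,0.001,0.006,0,-0.003,0.001,0.013,0,-0.003,0.001,0.013,0,-0.003,0.001,0.013,0]' >/dev/null
python3 d.py 535.9 -144.9 28 -4.8
python3 -m crank '[0,0,0,0,0,0,0,0,0,0,0,0,0,0,0,0,0,0,0,0]' 1 40 >/dev/null
python3 -m crank '[0,0,0,0,0,0,0,0]' >/dev/null
python3 d.py 535.9 -144.9 28 -4.8
python3 -m crank '[0,0,-0.01,0,0,0,-0.03,0,0,0,-0.07,0,0,0,-0.11,0,0,0,-0.15,0]' >/dev/null
python3 d.py 579.6 90 180 -4.7
```

```text
t 7.42 pos [ 537.6 -145.5   31.9] yaw -4.7 tilt -1.0 F [ 0.4 -0.1  0.1] gap 85.5 | shift mm [ 0.4 -1.8  3.9] spin 0.1
t 8.0 pos [ 537.4 -145.5   31.3] yaw -4.7 tilt -1.0 F [-0.4 -0.   0.3] gap 0.5 | shift mm [ 0.4 -1.5  3.3] spin 0.1
t 8.42 pos [ 536.9 -145.3  183.8] yaw -4.7 tilt -1.0 F [-0.  -0.8 -0.8] gap -0.1 | shift mm [238.   23.4   3.9] spin 0.0
```

Closed just above the plate because the arm stopped at 31 mm. Reopen and go lower.

```bash

python3 -m crank '[0,0,0.035,0,0,0,0.07,0,0,0,0.1,0,0,0,0.13,0,0,0,0.138,0]' -1 >/dev/null
python3 -m crank '[0,0,0,0,0,0,0,0,0,0,0,0]' -1 >/dev/null
python3 d.py 535.9 -144.9 26 -4.8
```

```text
t 9.08 pos [ 538.1 -145.7   45.2] yaw -4.7 tilt -1.0 F [-0.   0.1  0.2] gap 85.4 | shift mm [ 0.6 -2.3 19.2] spin 0.1
```

```bash
python3 - <<'E'
from h import *
print(proj("side",[[.5359,-.1449,.007]]))
b=snapshot("side")[150:210,260:340]
cv2.imwrite("pics/g2.png",cv2.resize(b,(640,480),interpolation=cv2.INTER_CUBIC)[:,:,::-1])
E
```

```text
[[289.45589417 193.23263163]]
```

View pics/g2.png

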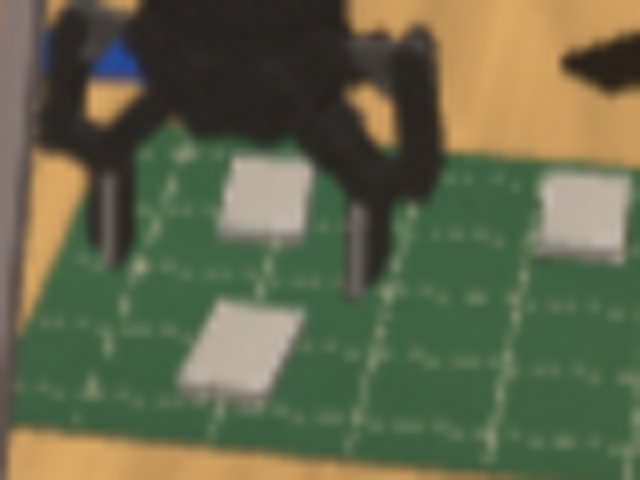

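The plate is undisturbed at crop (240,350), which matches the predicted (289,193). I'll descend the full 20 mm.

```bash

python3 -m crank '[0,-0.001,0.01,0,0,-0.002,0.018,0,0,-0.002,0.018,0,0,-0.002,0.018,0]' >/dev/null
python3 d.py 535.9 -144.9 26 -4.8
python3 -m crank '[0,0,0.001,0,0,0,0.001,0,0,0,0.001,0,0,0,0.001,0,0,0,0.001,0]' 1 40 >/dev/null
python3 -m crank '[0,0,0,0,0,0,0,0]' >/dev/null
python3 d.py 535.9 -144.9 26 -4.8
```

```text
t 9.47 pos [ 535.1 -145.2   24.9] yaw -4.7 tilt -1.0 F [-0.3  0.4 -0.8] gap 85.4 | shift mm [ 0.4  0.8 -1.1] spin 0.1
t 10.05 pos [ 535.5 -145.3   24.7] yaw -4.7 tilt -1.0 F [-1.8  0.9  6. ] gap 32.2 | shift mm [ 0.4  0.4 -1.3] spin 0.1
```

```bash

python3 -m crank '[0,0,-0.01,0,0,0,-0.03,0,0,0,-0.07,0,0,0,-0.11,0,0,0,-0.15,0]' >/dev/null
python3 -m crank '[0.04,0.004,0,0,0.08,0.008,0,0,0.12,0.012,0,0,0.16,0.016,0,0,0.199,0.02,0,0]' >/dev/null
python3 d.py 579.6 89.8 120 -4.7
```

```text
t 10.88 pos [571.5  53.5 175.2] yaw -4.7 tilt -1.0 F [ 0.5 -1.3 -0.8] gap 32.4 | shift mm [36.8  5.1 55.2] spin 0.0
```

```bash

python3 -m crank '[0.025,0.004,0.01,0,0.037,0.005,0.03,0,0.037,0.005,0.06,0,0.037,0.005,0.07,0,0.037,0.005,0.07,0]' >/dev/null
python3 -m crank '[0,0,0,0,0,0,0,0]' >/dev/null
python3 d.py 579.6 89.8 98 -4.7
```

```text
t 11.47 pos [580.2  87.4 105.9] yaw -4.7 tilt -1.0 F [ 0.4  0.2 -0.2] gap 32.4 | shift mm [ 2.3 -0.8  7.9] spin -0.0
```

```bash

python3 -m crank '[0.002,-0.001,0.004,0,0.002,-0.001,0.008,0,0.002,-0.001,0.008,0,0.002,-0.001,0.008,0]' >/dev/null;python3 d.py 579.6 89.8 95 -4.7
python3 -m crank '[0,0,0.001,0,0,0,0.001,0]'>/dev/null;python3 d.py 579.6 89.8 95 -4.7
python3 -m crank '[0,0,0.001,0,0,0,0.001,0]'>/dev/null;python3 d.py 579.6 89.8 95 -4.7
python3 -m crank '[0,0,0.001,0,0,0,0.001,0]'>/dev/null;python3 d.py 579.6 89.8 95 -4.7
```

```text
t 11.8 pos [578.7  89.9  96.4] yaw -4.7 tilt -1.0 F [ 0.1 -0.6 -0.8] gap 32.1 | shift mm [-0.   0.9  1.4] spin 0.0
t 11.97 pos [578.8  89.9  95.3] yaw -4.7 tilt -1.0 F [ 0.4 -0.3 -1.1] gap 32.2 | shift mm [-0.   0.8  0.3] spin 0.0
t 12.13 pos [578.8  89.9  94.6] yaw -4.7 tilt -1.0 F [-0.7 -1.3  3.2] gap 32.3 | shift mm [-0.   0.8 -0.4] spin 0.0
t 12.3 pos [578.9  89.9  94.4] yaw -4.7 tilt -1.0 F [-5.  -1.  20.9] gap 32.6 | shift mm [-0.1  0.7 -0.6] spin -0.0
```

Contact came at 94.7, exactly as predicted. The box top is confirmed at 65 mm (gap 10 mm), so two plates are right. I'll release and go to the handle.

```bash

python3 -m crank '[0,0,-0.002,0,0,0,-0.002,0,0,0,-0.002,0,0,0,-0.002,0,0,0,-0.002,0]' -1 >/dev/null
python3 -m crank '[0,0,-0.015,0,0,0,-0.035,0,0,0,-0.07,0,0,0,-0.11,0,0,0,-0.15,0]' >/dev/null
python3 -m crank '[-0.02,0,-0.04,0,-0.04,0,-0.08,0,-0.05,0,-0.11,0,-0.05,0,-0.135,0,-0.05,0,-0.135,0]' >/dev/null
python3 d.py 586.3 166 380 85.3
python3 - <<'E'
from h import *
t=snapshot("top");s=snapshot("side")
a=t[150:220,160:270];b=s[190:250,225:295]
o=np.zeros((600,800,3),np.uint8);o[:255,:400]=cv2.resize(a,(400,255),interpolation=cv2.INTER_CUBIC);o[:343,400:]=cv2.resize(b,(400,343),interpolation=cv2.INTER_CUBIC)
cv2.imwrite("pics/pl2.png",o[:350,:,::-1])
E
```

```text
t 13.55 pos [575.5  39.5 385.1] yaw -4.8 tilt -1.0 F [ 0.2  1.3 -0.7] gap 85.4 | shift mm [127.    0.2   5.3] spin 89.9
```

View pics/pl2.png

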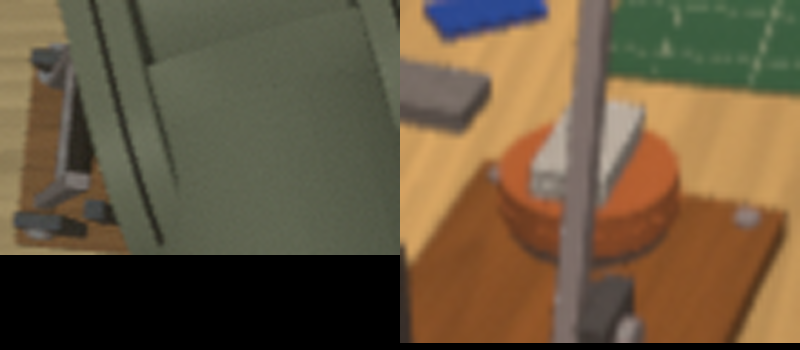

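The stack is neat in the side crop, around (590,150). I'll turn 90° and move over the handle.

```bash

python3 -m crank '[0.01,0,0,7,0.02,0,0,14,0.03,0,0,21,0.04,0,0,28,0.05,0,0,35]' >/dev/null
python3 -m crank '[0,0,0,7,0,0,0,14,0,0,0,21,0,0,0,28,0,0,0,35]' >/dev/null
python3 -m crank '[0,0,0,7,0,0,0,14,0,0,0,20,0,0,0,20]' >/dev/null
python3 d.py 586.3 166 380 85.3
python3 -c "
from workcell import *;print(sensors.get_state()['q'].round(2))"
```

```text
t 14.82 pos [578.5  90.2 379. ] yaw -95.0 tilt -1.0 F [ 0.1 -0.5 -0.5] gap 85.1 | shift mm [  1.2 -76.2  -1. ] spin -0.3
[-0.28  0.63  0.16  1.19 -0.1   1.34 -1.79]
```

```bash

python3 -m crank '[0.001,-0.035,0,0,0.001,-0.065,0,0,0.001,-0.076,0,0,0.001,-0.076,0,0,0.001,-0.076,0,0]' >/dev/null
python3 d.py 586.3 166 312 85.3
python3 - <<'E'
from h import *
b=snapshot("side")[70:190,190:350]
cv2.imwrite("pics/h1.png",cv2.resize(b,(640,480),interpolation=cv2.INTER_CUBIC)[:,:,::-1])
E
```

```text
t 15.23 pos [585.8 165.5 379.5] yaw -94.5 tilt -1.0 F [-0.1 -0.8  0.2] gap 85.2 | shift mm [ 0.5 -0.6 67.5] spin 0.2
```

View pics/h1.png

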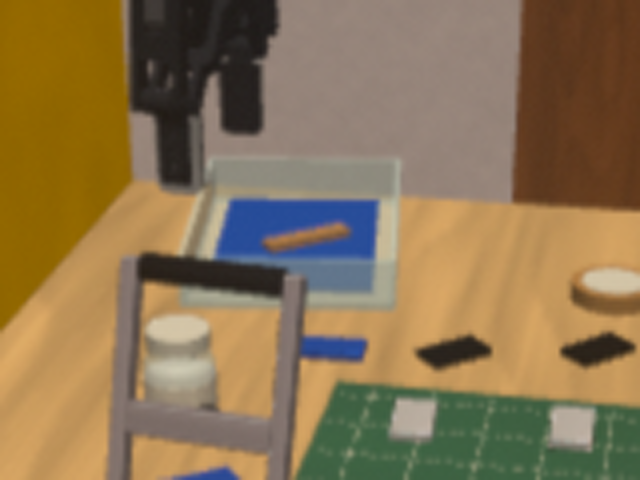

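The fingers (x≈210) stand over the middle of the handle (213,272). I'll go down and grip.

```bash

python3 -m crank '[0,-0.001,0.025,0,0,-0.001,0.045,0,0,-0.001,0.06,0,0,-0.001,0.069,0,0,-0.001,0.069,0]' >/dev/null
python3 d.py 586.3 166 312 85.3
python3 -m crank '[0,0,0,0,0,0,0,0,0,0,0,0,0,0,0,0,0,0,0,0]' 1 40 >/dev/null
python3 -m crank '[0,0,0,0,0,0,0,0]' >/dev/null
python3 d.py 586.3 166 312 85.3
```

```text
t 15.7 pos [585.7 165.4 310. ] yaw -94.7 tilt -1.0 F [-0.2  0.2 -0.8] gap 85.2 | shift mm [ 0.5 -0.6 -2. ] spin -0.0
t 16.28 pos [586.1 166.8 311.6] yaw -94.7 tilt -1.0 F [-1.2  1.9  2.8] gap 14.8 | shift mm [ 0.3  0.7 -0.4] spin 0.0
```

```bash

python3 -m crank '[0,0.0214,0.0084,0,0,0.0419,0.0188,0,0,0.0613,0.0312,0,0,0.0793,0.0455,0,0,0.0958,0.0615,0]' >/dev/null;python3 d.py 586.3 166 312 85.3
python3 -m crank '[0,0.0148,0.0176,0,0,0.0278,0.0366,0,0,0.0388,0.0568,0,0,0.0478,0.0779,0,0,0.0545,0.0999,0]' >/dev/null;python3 d.py 573 8 104 85.3
```

```text
t 16.7 pos [577.2  71.2 249.4] yaw -94.7 tilt -1.0 F [-6.6  9.1 -1.4] gap 15.0 | shift mm [  1.2 -95.4 -62.4] spin 0.0
t 17.12 pos [572.4  17.8 148.9] yaw -94.7 tilt -1.0 F [-6.1 16.4  1.4] gap 14.8 | shift mm [ 1.5  9.8 44.9] spin 0.0
```

```bash

python3 -m crank '[0,0.003,0.012,0,0,0.0046,0.0225,0,0,0.006,0.033,0,0,0.0067,0.039,0,0,0.0067,0.039,0]' >/dev/null;python3 d.py 573 8 104 85.3
python3 -m crank '[0,0,0.002,0,0,0,0.004,0,0,0,0.004,0]' >/dev/null;python3 d.py 573 8 104 85.3
python3 -m crank '[0,0,0.002,0,0,0,0.002,0,0,0,0.002,0]' >/dev/null;python3 d.py 573 8 104 85.3
```

```text
t 17.53 pos [571.9  12.4 109.5] yaw -94.6 tilt -1.0 F [-7.4 12.8  2.5] gap 14.4 | shift mm [1.5 4.3 5.5] spin 0.1
t 17.78 pos [572.1  12.1 106.9] yaw -94.6 tilt -1.0 F [-10.7  13.2  12.5] gap 14.7 | shift mm [1.2 4.1 2.9] spin 0.1
t 18.03 pos [572.7  12.1 105.9] yaw -94.6 tilt -1.0 F [-11.7  12.6  24.9] gap 14.6 | shift mm [0.6 4.1 1.9] spin 0.1
```

```bash
python3 - <<'E'
from h import *
t=snapshot("top");s=snapshot("side")
a=t[140:230,150:290];b=s[165:265,205:305]
o=np.zeros((600,800,3),np.uint8);o[:193,:300]=cv2.resize(a,(300,193),interpolation=cv2.INTER_CUBIC);o[:500,300:]=cv2.resize(b,(500,500),interpolation=cv2.INTER_CUBIC)
cv2.imwrite("pics/cl.png",o[:500,:,::-1])
yp=np.array([.082,.9966]);A=np.array([.5797,.0902])
for th in(0,.04,.05,.063,.08):
    print(th,[(proj("side",[np.r_[A+yp*(.150-r*np.cos(th))+k*np.array([.9966,-.082]),.095+r*np.sin(th)]])[0]-[205,165])*5+[300,0] for r,k in((.230,-.043),(.150,0.043))])
E
```

```text
0 [array([686.3314983 , 147.37407994]), array([479.14341826, 201.57184441])]
0.04 [array([686.40091474, 132.2686122 ]), array([478.58724971, 191.49513254])]
0.05 [array([686.38978587, 128.52812978]), array([478.42246429, 189.00651953])]
0.063 [array([686.3581684 , 123.68770443]), array([478.19280838, 185.79020766])]
0.08 [array([686.28744227, 117.39660366]), array([477.86612056, 181.61713456])]
```

View pics/cl.png

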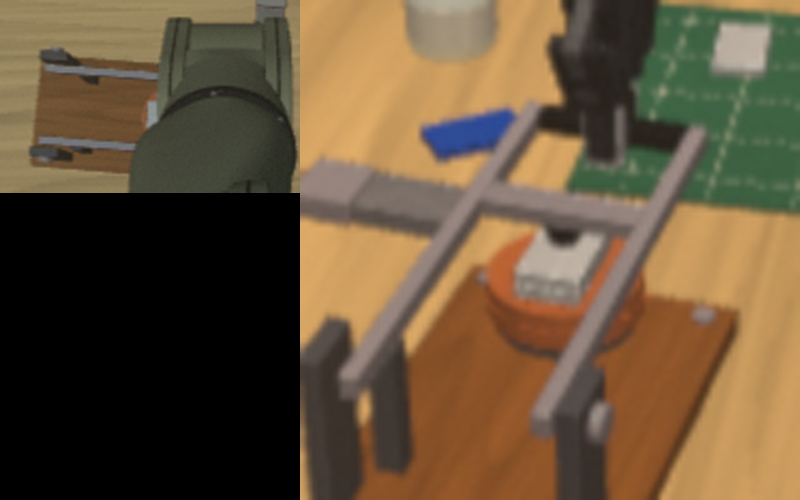

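The foot bears on both plates, which are still neatly centred (side crop around (560,265)). The handle end at about (693,135) means a lever angle of about 0.04–0.05. I'll firm up the grip, settle and check stability.

```bash

python3 -m crank '[0,-0.001,0.001,0,0,-0.001,0.001,0,0,-0.001,0.001,0,0,-0.001,0.001,0,0,-0.001,0.001,0]' 1 60 >/dev/null;python3 d.py 573 8 104 85.3
python3 -m crank '[0,0,0,0,0,0,0,0,0,0,0,0,0,0,0,0,0,0,0,0]' >/dev/null;python3 d.py 573 8 104 85.3
python3 -m crank '[0,0,0,0,0,0,0,0,0,0,0,0,0,0,0,0,0,0,0,0]' >/dev/null;python3 d.py 573 8 104 85.3
```

```text
t 18.55 pos [572.7  12.2 105.5] yaw -94.7 tilt -1.0 F [-15.4   7.1  38.9] gap 13.9 | shift mm [0.6 4.1 1.5] spin 0.0
t 18.97 pos [572.7  12.2 105.5] yaw -94.7 tilt -1.0 F [-15.7   7.4  39. ] gap 14.4 | shift mm [0.6 4.1 1.5] spin 0.0
t 19.38 pos [572.7  12.1 105.6] yaw -94.7 tilt -1.0 F [-15.2   7.   37.9] gap 14.1 | shift mm [0.6 4.1 1.5] spin 0.0
```

Stable, with a firm downward push of about 38 N. Handing in.

```bash
python3 -c "
from workcell import arm;print(arm.job_done())"
```

```text
the job is handed in; nothing more can be done
None
```

The job is handed in: two plates are stacked centred on the copper box and the lever is held down on them with about 38 N; I put both on at once, without a one-plate pull, because I measured a gap of about 10 mm.

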